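Hang a reel arm on the feeder upright and lock it

TASK

Take the aluminium reel arm by its blue grip out of its parking cradle, hook both of its claws into the two slots above the orange catch on the empty, orange-capped upright, then press it straight down until the catch snaps and it sits fully home, and let go. The slotted strip has been clamped a little higher than its lowest mark, nobody noted how much, so feel for the slots, and push and press gently, never forcing it. Leave the upright that already carries a sensor, and everything else lying about, as they are.

Things in the scene. Friction and masses are not known exactly. Their poses are not given: they have to be found in the camera images.
- grip (a point): Centre of the blue grip block (26 x 20 x 44 mm along x, y, z) on the loose reel arm, 0.2 to 0.4 kg, which starts standing level in the cradle. Axes: x horizontal, towards the claws; z up; y left. Pinch it across y (20 mm) from above. Keel underside 92 mm below this point; keel 10 mm thick, 22 mm high, reaching from 33 mm ahead to 80 mm behind, with a 44 mm wide cross spindle near its rear end.
- face (a point): On the reel arm, axes as the grip: the middle of its flat mounting face, 33 mm ahead (+x) of the grip and 33 mm below it. The back plate is 32 mm wide and 6 mm thick, 37 mm up and down from here. A round cross bar, 8 mm in diameter, 32 mm wide, forms the lower front edge, flush with the face, its axis 55 mm below here.
- claw (a point): On the reel arm: centre of the lower end of the upper claw's tooth, 43 mm ahead and 30 mm below the grip. The two claws are alike, the other 42 mm straight below. Each is a steel neck 8 x 8 mm standing out from the face, ending in an upright round tooth 8 mm in diameter, 24 mm long, which hangs 16 mm below the neck and stands 6 to 14 mm ahead of the face.
- home (a point): Fixed to the empty upright: where the grip's centre ends when locked, if the strip were at its lowest mark. Axes: x horizontal, into the upright; z up; y left; the reel arm ends parallel to these. The upright's front is the plane 33 mm ahead. It is black with an orange cap, open at the back, 48 x 32 mm, 202 mm high, foot 90 x 100 mm. The strip is clamped 3 to 15 mm higher (true home, slots and catch with it); this point does not show it.
- slot (a point): Fixed to the empty upright, axes as home: middle of the upper of the two slots to use, on the strip's front, 33 mm ahead of home and 0.75 mm below it, with the strip at its lowest mark; the other is 42 mm below. Slots 12 mm wide, 26.5 mm high; strip aluminium, 36 mm wide, 4 mm thick, hollow for 22 mm behind. Teeth enter only with the arm 17.2 mm (16 to 18.5) above its true home, go in till the face meets the strip, then straight down.
- catch (a joint): Orange sprung roller (8 mm thick, 24 mm wide, slippery) in the empty upright, 81 mm below true home, 3.5 mm proud of the strip. Value: m pushed in; 0 out, 0.007 end. Spring 6 N at 0, plus 0.75 N per mm. On its way down the arm's cross bar meets it about 13 mm above true home, must be pressed past it (8 to 15 N), and it springs out above the bar: locked. At home the necks stop hard on the slots; over 20 N strains them.
- cradle: Parking cradle fixed to the table: black base 85 x 75 x 12 mm with two grey rails, 18 mm high, 70 mm long along its x, 13 mm apart, between which the reel arm's keel stands on the base. Origin at the centre of its underside, z up. It must not be moved; lift the reel arm at least 20 mm straight up to clear the rails.
- post_b: A second, fixed upright of the same size, with a grey cap, taken by a short black sensor that stands out 59 mm in front of its face: leave it alone. Origin at table level under the middle of its front face; x from the face into the upright, z up.
- reel_a: Loose black component reel lying flat, 110 mm across, 12 mm thick; origin at the centre of its underside. Leave it.
- reel_b: Loose blue reel lying flat, 90 mm across, 12 mm thick; origin at the centre of its underside. Leave it.
- driver: Loose screwdriver, 170 mm long, lying on the table. Leave it.
- flask: Loose white flask with a red cap, 52 mm across, 110 mm high; origin at the centre of its underside. Leave it.
- collar: Loose steel collar, 32 mm across, 12 mm high, on the table between the uprights; origin at the centre of its underside. Leave it.
- bin: Loose yellow open bin, 120 x 90 x 45 mm; origin at the centre of its underside. Leave it.
- jar: Loose amber jar with a steel lid, 60 mm across, 50 mm high; origin at the centre of its underside. Leave it.

How it is judged:
By the outcome, as a careful person would: the job done as asked, in the order asked, and still so for the second after the job is handed in, with the robot touching nothing.
It also fails if it takes over 51 s, if anything falls off the work surface, if the arm or the gripper's body presses on something with over 40 N, if the wrist force passes 120 N, or if a joint passes its speed limit or range.

ROBOT

A 6-joint arm with a two-finger parallel gripper is mounted at the origin on the work surface. World frame = base frame: x ahead of the robot, y to its left, z up, the work surface at z = 0. Lengths are in m, angles in degrees, forces in N, time in s.
With the tool pointing down it reaches from about 0.375 to 0.825 m from the base axis. Payload 5.5 kg.
Tool frame: the origin (TCP) lies on the centre line of the jaws, within the pads' length; the fingertips stand tcp_to_tips ahead of it and the grasp point (between the pads) lies 5 mm behind it (tcp_to_tips is the distance from the TCP to the fingertips, in m); z points along the fingers, y is the line along which they close (so a half turn about z gives the same grasp; the last joint's range is limited). The gripper opens to 85 mm and grips with 20 to 120 N. Pads are 22 mm wide; open, the fingers measure 114 mm over their backs; the gripper's body (76 mm by 85 mm) begins 54 mm behind the grasp point. The pads swing forward as they close: fully open they stand 13 mm farther back than shut.
Start: joints at [69.901, 17.962, -2.699, 69.339, 0, 90], TCP at [0.206, 0.563, 0.245] pointing down, gripper open.
Joint ranges: [-152.73, 152.73], [-39.44, 99.34], [-58.76, 71.6], [-118.89, 123.64], [-81.53, 83.1], [-180, 180]. Speed limits (degrees/s): [136.94, 136.94, 172.46, 180, 180, 180].

INTERFACE

Orientations are given as [roll, pitch, yaw] about the fixed x, y, z axes, in that order (R = Rz(yaw) Ry(pitch) Rx(roll)).
In Python, from plant import * gives the robot as it stands. Calls block until the motion is done:
- reach(position, orientation): joint-space move of the TCP to a pose.
- move_l(position, orientation=None, v=0.15): straight line of the TCP; orientation=None keeps the orientation; v is the mean speed in m/s.
- set_joints(angles): joint-space move.
- gripper_to(opening): opening from 0.0 (shut) to 1.0 (fully open); the grip force is fixed at half the most; returns when the fingers have stopped.
- dwell(seconds).
- ik(position, orientation): joint angles nearest the present ones, or None.
- grab_frame(name): name is "side" or "top" or "wrist"; returns the picture (400x640x3 uint8, red, green, blue); there is no depth.
- get_calibration(name): a dict with "fx", "fy", "cx", "cy" (pixels), "T" (4x4, takes a point from camera to world coordinates). Camera axes: x right, y up, looking along -z (the intrinsics and any distortion apply to the point x, -y, -z); pixel columns grow to the right and rows downward; lengths in m; the calibration is good to about 2 mm. The wrist camera is an equidistant fisheye: a pixel r from the principal point sees the ray r / f radians off the axis. A picture is of the moment at which its call begins: read the wrist's pose just before it. get_calibration takes no time and is no camera call; for the wrist camera it gives the pose at the moment of the call.
A pose or a line that the arm cannot do raises IKError and nothing moves.
- job_done(): hands the job in; it is judged then, once.
Readings, each from a call of its own:
- read_time(): time.
- read_joint_positions(): joint angles.
- read_joint_velocities(): joint speeds.
- read_tau(): joint torques, N m.
- read_position(): TCP position.
- read_tcp_rot(): TCP orientation.
- read_ft_force(): force on the tool from outside, world axes, zero at the start.
- read_torque(): the same for the moment, N m.
- read_grip_width(): opening from 0.0 (shut) to 1.0 (fully open).
- read_gripper_force(): force on a finger pad.
Only numpy, scipy, OpenCV 4.12 (cv2) and the standard library are available. Lean on these libraries where they do the work, as an engineer would, in place of code of your own. Each camera call takes 0.05 s, during which the arm holds its last target. There are 200 camera calls.

## Working session

There is one attempt and no reset: what is moved stays moved. The work goes in short steps, each a Python script; the robot and the scene stay as the last script left them, time stands still between calls to the robot, and variables do not carry over. Pictures are saved under pics/ and viewed, at most 10 in all, crops included, and the job is handed in when it is done.

```bash
mkdir -p pics; ls
python3 - <<'E'
from plant import *
import cv2, numpy as np
print(read_time(), tcp_to_tips if 'tcp_to_tips' in globals() else None)
for n in ["side","top","wrist"]:
    c=get_calibration(n); f=grab_frame(n)
    cv2.imwrite(f"pics/{n}0.png",f[:,:,::-1]); print(n,c)
print(read_time(), read_tcp_rot(), read_ft_force())
E
```

```text
pics
0.0 0.014
side {'fx': 438.9678758426111, 'fy': 438.9678758426111, 'cx': 325.475698734394, 'cy': 203.19113545922906, 'T': array([[-0.94924412,  0.21527799, -0.22932725,  0.34598036],
       [-0.31437757, -0.62589692,  0.7137365 ,  0.72143609],
       [ 0.01011654,  0.74960552,  0.66180754,  0.79386433],
       [ 0.        ,  0.        ,  0.        ,  1.        ]])}
top {'fx': 420.88751625612315, 'fy': 420.88751625612315, 'cx': 321.908554464443, 'cy': 193.69395334797687, 'T': array([[-0.01602166,  0.9808136 , -0.19428842,  0.39706392],
       [-0.99922796, -0.02267742, -0.03208131, -0.01692182],
       [-0.03587175,  0.19362442,  0.98041971,  1.05319287],
       [ 0.        ,  0.        ,  0.        ,  1.        ]])}
wrist {'fx': 309.70691628693146, 'fy': 309.70691628693146, 'cx': 314.38717174569655, 'cy': 199.01241619658722, 'T': array([[ 0.34338056, -0.88930814, -0.30202784,  0.12908496],
       [ 0.93919539,  0.32467893,  0.11178379,  0.59099106],
       [-0.00134816, -0.32204754,  0.94672254,  0.37319222],
       [ 0.        ,  0.        ,  0.        ,  1.        ]])}
0.15 [-1.79921646e+02  1.52486278e-03  1.59899678e+02] [ 0.06291025 -1.00515701  0.81036459]
```

View pics/side0.png

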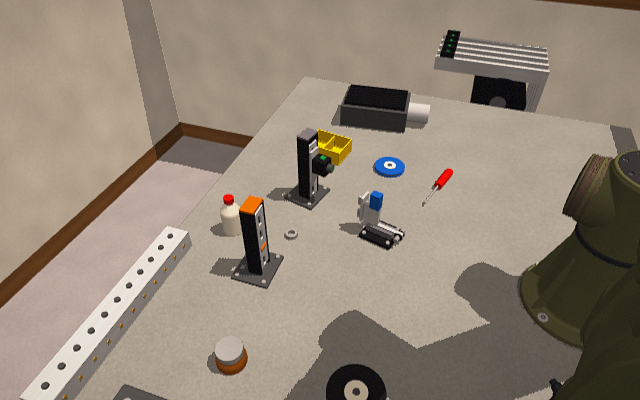

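View pics/top0.png

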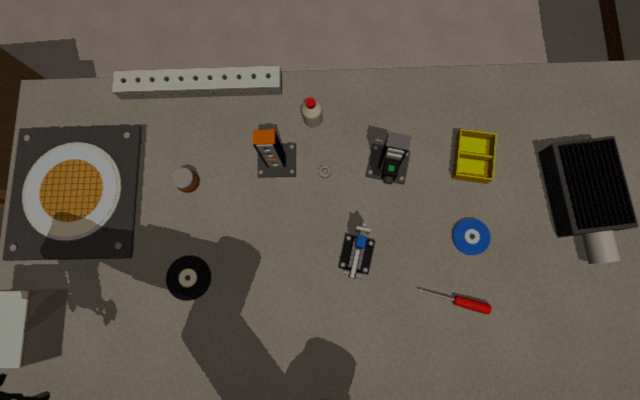

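The side view shows the orange cap at about (253,205), the orange catch at about (263,243), the grip at (376,200) and the cradle at (381,235). In the top view the cap is at (265,137), its foot at (277,160), the grip at (361,242) and the spindle at (353,275). Both x axes point roughly along world +x. Next I'll measure these from colour masks.

```bash
cat > h.py <<'E'
import numpy as np, cv2
def ray(c,u,v,fish=False):
    x,y=(u-c["cx"])/c["fx"],(v-c["cy"])/c["fy"]
    if fish:
        r=np.hypot(x,y); s=np.sin(r)/r if r>1e-9 else 1
        d=np.array([x*s,-y*s,-np.cos(r)])
    else: d=np.array([x,-y,-1.])
    d=c["T"][:3,:3]@d
    return c["T"][:3,3],d/np.linalg.norm(d)
def onz(c,p,z,fish=False):
    o,d=ray(c,*p,fish); return o+d*(z-o[2])/d[2]
def tri(rs):
    A=sum(np.eye(3)-np.outer(d,d) for o,d in rs); b=sum((np.eye(3)-np.outer(d,d))@o for o,d in rs)
    p=np.linalg.solve(A,b); return p,[np.linalg.norm((np.eye(3)-np.outer(d,d))@(p-o)) for o,d in rs]
def blobs(img,lo,hi,amin=6):
    hsv=cv2.cvtColor(img,cv2.COLOR_RGB2HSV); m=cv2.inRange(hsv,np.array(lo),np.array(hi))
    n,l,s,c=cv2.connectedComponentsWithStats(m)
    return [(tuple(np.round(c[i],1)),s[i].tolist(),l==i) for i in range(1,n) if s[i][4]>=amin]
E
python3 - <<'E'
from plant import *
from h import *
fs={n:cv2.imread(f"pics/{n}0.png")[:,:,::-1].copy() for n in("side","top")}
cs={n:get_calibration(n) for n in fs}
for n in fs:
    for k,lo,hi in(("orange",(8,180,60),(20,255,255)),("blue",(105,130,40),(122,255,255))):
        for c,s,m in blobs(fs[n],lo,hi): print(n,k,c,s, np.round(onz(cs[n],c,.202 if k=="orange" else .126),3))
print(tri([ray(cs["side"],376,200),ray(cs["top"],361,242)]))
a=cv2.resize(fs["side"][180:290,215:415],None,fx=4,fy=4,interpolation=cv2.INTER_CUBIC)
cv2.imwrite("pics/side_c.png",a[:,:,::-1])
b=cv2.resize(fs["top"][120:290,230:390],None,fx=3.5,fy=3.5,interpolation=cv2.INTER_CUBIC)
cv2.imwrite("pics/top_c.png",np.clip(b[:,:,::-1]*1.6,0,255))
E
```

```text
side orange (np.float64(592.5), np.float64(2.3)) [563, 0, 51, 7, 156] [-0.127 -1.534  0.202]
side orange (np.float64(627.7), np.float64(4.0)) [614, 0, 26, 10, 134] [-0.268 -1.562  0.202]
side orange (np.float64(178.6), np.float64(129.7)) [171, 122, 14, 16, 41] [ 0.985 -0.061  0.202]
side orange (np.float64(208.0), np.float64(132.0)) [184, 124, 52, 17, 208] [ 0.911 -0.076  0.202]
side orange (np.float64(242.2), np.float64(140.1)) [233, 134, 20, 13, 80] [ 0.815 -0.071  0.202]
side orange (np.float64(200.5), np.float64(136.7)) [198, 136, 6, 3, 11] [ 0.917 -0.051  0.202]
side orange (np.float64(170.1), np.float64(139.0)) [168, 138, 6, 3, 9] [ 0.982 -0.018  0.202]
side orange (np.float64(225.2), np.float64(141.3)) [218, 138, 14, 7, 26] [ 0.851 -0.052  0.202]
side orange (np.float64(166.2), np.float64(144.4)) [165, 142, 4, 6, 8] [0.977 0.006 0.202]
side orange (np.float64(71.7), np.float64(229.0)) [0, 146, 157, 161, 1762] [0.983 0.31  0.202]
side orange (np.float64(161.9), np.float64(148.7)) [161, 146, 3, 7, 10] [0.976 0.024 0.202]
side orange (np.float64(250.4), np.float64(204.9)) [239, 1
[... 1148 characters left out ...]
ange (np.float64(271.3), np.float64(159.5)) [267, 159, 10, 2, 19] [0.642 0.116 0.202]
top orange (np.float64(70.7), np.float64(190.3)) [40, 160, 62, 61, 2429] [0.585 0.542 0.202]
top orange (np.float64(191.1), np.float64(185.3)) [180, 173, 17, 19, 68] [0.59  0.285 0.202]
top blue (np.float64(470.8), np.float64(236.4)) [453, 218, 37, 37, 885] [ 0.479 -0.309  0.126]
top blue (np.float64(360.7), np.float64(241.5)) [356, 235, 11, 14, 121] [ 0.472 -0.07   0.126]
(array([ 0.47325504, -0.07164431,  0.10514706]), [np.float64(0.0005814527747656213), np.float64(0.0005814527747656391)])[ WARN:0@0.065] global loadsave.cpp:1063 imwrite_ Unsupported depth image for selected encoder is fallbacked to CV_8U.
```

View pics/side_c.png

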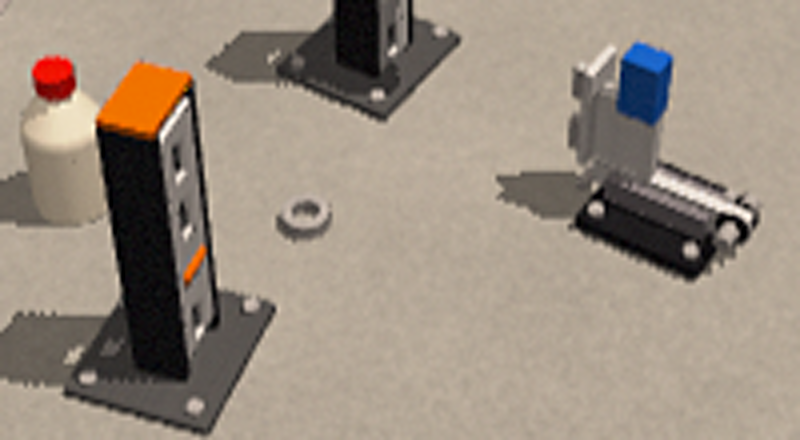

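View pics/top_c.png

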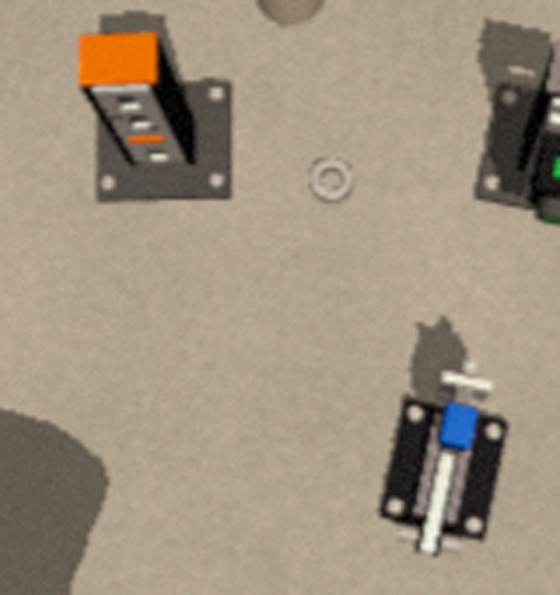

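The upright is about 48 mm wide in y, with its front facing −x and its yaw near 0. The reel arm's yaw is about −12°. The slots and catch show clearly. Next I'll triangulate the catch and go close with the wrist camera.

Run:
```python
from plant import *
from h import *
cs={n:get_calibration(n) for n in("side","top")}
print("catch",tri([ray(cs["side"],263.2,245.8),ray(cs["top"],271.3,159.5)]))
for p in[(80,35),(157,33),(160,82),(85,88)]: print(onz(cs["top"],(p[0]/3.5+230,p[1]/3.5+120),.202).round(4))
# cradle base corners at z=.012
for p in[(408,398),(507,422),(484,538),(380,516)]: print("cr",onz(cs["top"],(p[0]/3.5+230,p[1]/3.5+120),.012).round(4))
print(ik([.473,-.071,.2],[180,0,168]),ik([.64,.13,.2],[180,0,180]))
reach([.47,.10,.25],[180,25,180]); print(read_time(),read_position())
c1=get_calibration("wrist"); f=grab_frame("wrist")
cv2.imwrite("pics/w1.png",f[:,:,::-1]); np.save("w1.npy",c1,allow_pickle=True)
move_l([.47,.16,.25],[180,25,180],v=.15)
c2=get_calibration("wrist"); f=grab_frame("wrist"); print(read_time())
cv2.imwrite("pics/w2.png",f[:,:,::-1]); np.save("w2.npy",c2,allow_pickle=True)
```

```text
catch (array([0.67607084, 0.13494236, 0.08428363]), [np.float64(0.0006409027525528515), np.float64(0.0006409027525527346)])
[0.7081 0.1565 0.202 ]
[0.708  0.1092 0.202 ]
[0.6767 0.1072 0.202 ]
[0.6741 0.1529 0.202 ]
cr [ 0.5012 -0.0422  0.012 ]
cr [ 0.483  -0.1112  0.012 ]
cr [ 0.4032 -0.0921  0.012 ]
cr [ 0.4194 -0.0205  0.012 ]
[ -8.53668888   6.35034245 -23.29073442  60.35892313   0.
   3.46331112] [11.48199135 24.81205405  1.18966685 66.3776128   0.         11.48199135]
2.075 [0.47028094 0.10056469 0.25024087]
2.725
```

View pics/w1.png

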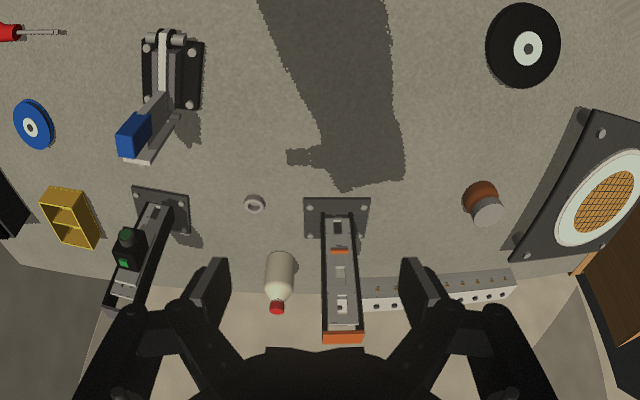

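The upright shows well in the wrist view: catch at about (339,251), slots above it at about (340,273) and (341,303), cap edge at about row 331, foot front edge at row 198 (columns 305–370). Next I'll triangulate the catch and cap, get the upright's yaw from the foot edge, then hover over the grip.

Run:
```python
from plant import *
from h import *
C=[np.load(f"w{i}.npy",allow_pickle=True).item() for i in(1,2)]
F=[cv2.imread(f"pics/w{i}.png")[:,:,::-1].copy() for i in(1,2)]
cat=[];cap=[];gr=[]
for f,c in zip(F,C):
    o=[b for b in blobs(f,(6,150,60),(20,255,255),12) if 250<b[0][0]<450 and 230<b[0][1]<360]
    for b in o: print("or",b[0],b[1])
    cat.append(min(o,key=lambda b:b[0][1])); cap.append(max(o,key=lambda b:b[1][4]))
    g=[b for b in blobs(f,(105,130,40),(122,255,255),60)]
    for b in g: print("bl",b[0],b[1])
print("catch",tri([ray(c,*b[0],True) for c,b in zip(C,cat)]))
for f,c,b in zip(F,C,cap):
    ys,xs=np.nonzero(b[2]); t=ys.min()
    # top edge (front lower/upper edge) corners of cap
    r=cv2.boxPoints(cv2.minAreaRect(np.c_[xs,ys].astype(np.float32))); print("cap rect",r.round(1).tolist())
    gray=cv2.cvtColor(f,cv2.COLOR_RGB2GRAY).astype(float)
    # foot front edge
    x0=int(b[0][0])
    P=[]
    for x in range(x0-28,x0+18):
        d=-np.diff(cv2.GaussianBlur(gray,(3,3),0)[170:215,x]); k=d.argmax(); P.append((x,170.5+k))
    P=np.array(P); q=np.array([onz(c,p,.006,True)[:2] for p in P])
    q=q[np.abs(q[:,0]-np.median(q[:,0]))<.004]; s=np.polyfit(q[:,1],q[:,0],1); print("foot edge x",np.median(q[:,0]),q[:,1].min(),q[:,1].max(),"yaw",-np.degrees(np.arctan(s[0])),len(q))
big=[cv2.resize(f[190:350,b-50:b+50],None,fx=3.7,fy=3.7,interpolation=cv2.INTER_CUBIC) for f,b in zip(F,[int(x[0][0]) for x in cat])]
cv2.imwrite("pics/up_c.png",np.hstack(big)[:,:,::-1]); print([int(x[0][0])-50 for x in cat])
reach([.473,-.071,.215],[180,0,166]); print(read_time())
c=get_calibration("wrist"); np.save("w3.npy",c,allow_pickle=True); f=grab_frame("wrist"); cv2.imwrite("pics/w3.png",f[:,:,::-1])
for b in blobs(f,(105,130,40),(122,255,255),60): print("bl3",b[0],b[1])
```

```text
or (np.float64(338.6), np.float64(250.7)) [331, 249, 17, 5, 75]
or (np.float64(342.4), np.float64(336.6)) [322, 330, 42, 14, 517]
bl (np.float64(33.1), np.float64(123.8)) [13, 99, 41, 51, 1195]
bl (np.float64(129.3), np.float64(134.8)) [115, 112, 36, 47, 829]
or (np.float64(294.6), np.float64(251.5)) [286, 250, 18, 4, 71]
or (np.float64(291.7), np.float64(337.4)) [271, 331, 41, 14, 506]
bl (np.float64(15.4), np.float64(129.0)) [0, 105, 33, 48, 911]
bl (np.float64(84.9), np.float64(139.3)) [71, 118, 35, 44, 676]
catch (array([0.67900132, 0.13300662, 0.08113853]), [np.float64(5.196782787986172e-05), np.float64(5.1967827879913636e-05)])
cap rect [[321.70001220703125, 331.0], [363.0, 329.70001220703125], [363.3999938964844, 342.5], [322.1000061035156, 343.79998779296875]]
foot edge x 0.6490123488630699 0.09968924622098688 0.16522268346174043 yaw 0.053330343780401794 46
cap rect [[271.0, 331.0], [311.0, 331.0], [311.0, 344.0], [271.0, 344.0]]
foot edge x 0.6477321124116762 0.08459798590001859 0.15045703589718662 yaw 1.6898336522349413 45
[288, 244]
3.65
bl3 (np.float64(314.6), np.float64(203.4)) [302, 180, 26, 46, 1085]
bl3 (np.float64(125.4), np.float64(232.6)) [98, 203, 55, 61, 2107]
```

View pics/up_c.png

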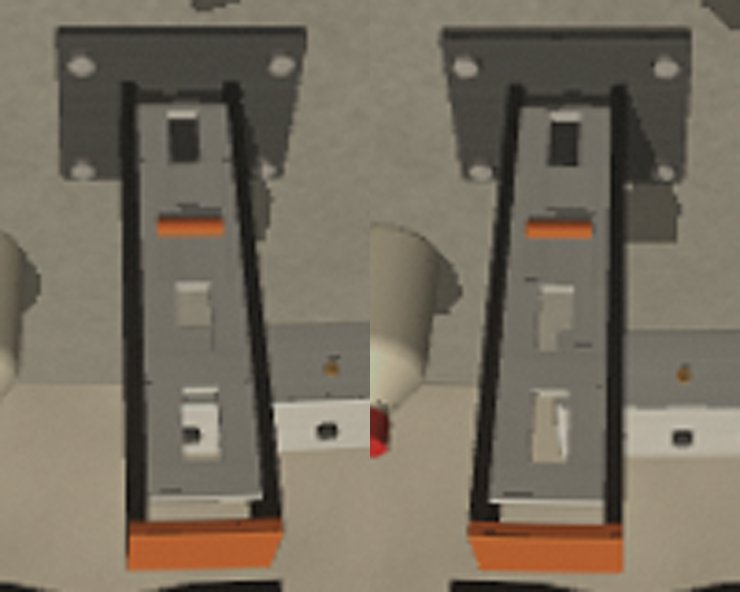

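View pics/w3.png

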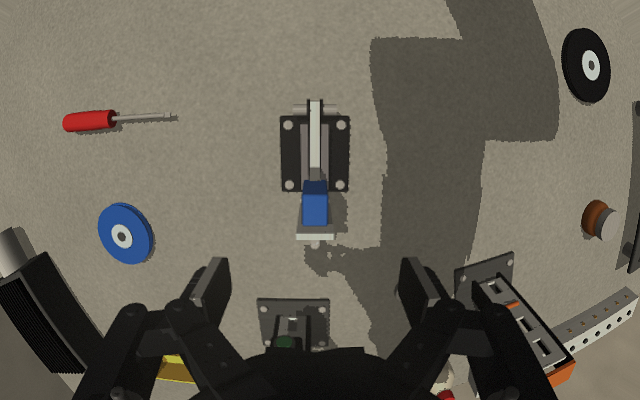

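The crop shows three slots, with the catch between the lowest and the upper two. Bottom is up here. In the left frame the upper slot is at rows 390–458, columns 181–218, and the lower one at rows 283–350. In the hover view the grip is at (315,205), with its light top face at about (302–328, 195–226) and its keel running nearly vertical. Next I'll measure those and grasp.

Run:
```python
from plant import *
from h import *
C=[np.load(f"w{i}.npy",allow_pickle=True).item() for i in(1,2,3)]
px=lambda i,p:(p[0]/3.7+(288,244)[i],p[1]/3.7+190)
for n,a,b in [("up_lo",(199.5,390),(177,390)),("up_hi",(201,458),(180,460)),("lo_lo",(193,283),(186,286)),("lo_hi",(194,350),(186,350)),
  ("stripTL",(149,497),(122,500)),("stripTR",(260,497),(233,500)),("capL",(130,536),(102,537)),("capR",(281,531),(253,535))]:
    print(n,[v.round(4) for v in tri([ray(C[0],*px(0,a),True),ray(C[1],*px(1,b),True)])[:1]])
f=cv2.imread("pics/w3.png")[:,:,::-1].copy(); c=C[2]
hsv=cv2.cvtColor(f,cv2.COLOR_RGB2HSV)
m=cv2.inRange(hsv,np.array((105,130,40)),np.array((122,255,255))); m[:,:280]=0; m[:,350:]=0
for r in range(178,228,3): 
    x=np.nonzero(m[r])[0]; print(r,x.min() if len(x) else 0,x.max() if len(x) else 0, int(hsv[r,315,2]),end=" | ")
print()
v=hsv[...,2]; pts=[]
for r in range(104,174,5):
    x=np.nonzero((v[r,300:332]>185)&(hsv[r,300:332,1]<40))[0]+300
    if len(x)>3: pts.append((x.mean(),r,len(x)))
q=np.array([onz(c,p[:2],.034,True)[:2] for p in pts]); s=np.polyfit(q[:,0],q[:,1],1)
print([ (round(a,1),b,n) for a,b,n in pts]); print("keel yaw",np.degrees(np.arctan(s[0])),"y at x=.473",np.polyval(s,.473))
# plate front edge in image ~ rows 234-242
print(read_position(),read_tcp_rot(),read_ft_force())
```

```text
up_lo [array([0.6705, 0.133 , 0.154 ])]
up_hi [array([0.6859, 0.1337, 0.1717])]
lo_lo [array([0.6782, 0.1337, 0.1075])]
lo_hi [array([0.6902, 0.1339, 0.1273])]
stripTL [array([0.6813, 0.1163, 0.188 ])]
stripTR [array([0.6808, 0.1513, 0.1883])]
capL [array([0.6854, 0.1102, 0.1997])]
capR [array([0.684 , 0.1575, 0.1991])]
178 0 0 96 | 181 304 324 73 | 184 304 324 72 | 187 304 326 74 | 190 303 325 74 | 193 303 326 72 | 196 302 327 143 | 199 302 327 147 | 202 302 327 147 | 205 302 327 147 | 208 303 327 149 | 211 302 327 149 | 214 303 327 147 | 217 303 327 148 | 220 303 327 149 | 223 302 327 148 | 226 0 0 83 | 
[(np.float64(313.8), 104, 6), (np.float64(314.4), 109, 5), (np.float64(312.5), 114, 4), (np.float64(312.5), 119, 4), (np.float64(312.5), 124, 4), (np.float64(312.5), 129, 4), (np.float64(312.5), 134, 4)]
keel yaw -17.14723193028972 y at x=.473 -0.07616905967148807
[ 0.47280654 -0.07024792  0.21516651] [1.79975917e+02 4.92069676e-02 1.66057305e+02] [-0.24391867  0.81824858  0.45775965]
```

Run:
```python
from plant import *
from h import *
C=[np.load(f"w{i}.npy",allow_pickle=True).item() for i in(1,2,3)]
px=lambda i,p:(p[0]/3.7+(288,244)[i],p[1]/3.7+190)
for X in(.675,.678,.681):
    for i,rows in((0,[(193,283),(194,350),(199.5,390),(201,458),(190,216),(190,236)]),(1,[(186,286),(186,350),(177,390),(180,460),(190,218),(190,238)])):
        z=[]
        for p in rows:
            o,d=ray(C[i],*px(i,p),True); P=o+d*(X-o[0])/d[0]; z.append(P[1:].round(4))
        z=np.array(z); print(X,i,"slots mid z",z[:2,1].mean().round(4),z[2:4,1].mean().round(4),"y",z[:,0].mean().round(4),"h",(z[1,1]-z[0,1]).round(4),(z[3,1]-z[2,1]).round(4),"catch",z[4:,1])
g=onz(C[2],(314.9,210.2),.126,True); print("grip",g)
print([onz(C[2],p,.126,True)[:2].round(4) for p in((314.9,195),(314.9,225.5))])
a=np.radians(-14)
move_l([g[0],g[1],.13],[180,0,166],v=.15)
move_l([g[0],g[1],.0995],[180,0,166],v=.08); print(read_ft_force())
gripper_to(0.0); print("w",read_grip_width(),read_gripper_force(),read_ft_force(),read_position(),read_time())
```

```text
0.675 0 slots mid z 0.1232 0.1646 y 0.1332 h 0.0272 0.0249 catch [0.0801 0.0892]
0.675 1 slots mid z 0.1226 0.1638 y 0.1341 h 0.026 0.0256 catch [0.0798 0.0888]
0.678 0 slots mid z 0.1213 0.163 y 0.1335 h 0.0274 0.0251 catch [0.0779 0.087 ]
0.678 1 slots mid z 0.1207 0.1623 y 0.1339 h 0.0262 0.0258 catch [0.0776 0.0867]
0.681 0 slots mid z 0.1194 0.1616 y 0.1338 h 0.0276 0.0253 catch [0.0756 0.0848]
0.681 1 slots mid z 0.1188 0.1608 y 0.1337 h 0.0265 0.026 catch [0.0753 0.0845]
grip [ 0.4738616  -0.07109733  0.126     ]
[array([ 0.4622, -0.0682]), array([ 0.4861, -0.0741])]
[-0.60055356  0.13463964  0.04037281]
w 0.22835848447923912 58.763076066970825 [-0.35257827 -0.51617861  2.05467922] [ 0.47423819 -0.07113443  0.09979989] 5.5667
```

The grip is held, 19.4 mm wide, with almost no side load. The slots are 42 mm apart if the strip front is at x≈0.678, which puts true home at z≈0.1635. The catch agrees: 0.082+0.081. Now I'll lift straight up, carry the arm to the front of the upright and feel forward.

```bash
cat > g.py <<'E'
from plant import *
import numpy as np
def F(n=3):
    r=[]
    for _ in range(n): r.append(read_ft_force()); dwell(.01)
    return np.mean(r,0)
def guard(target,step,base,axis,lim,v=.03,ori=None):
    """walk straight to target in steps; stop once |force change| along axis passes lim"""
    t=np.array(target,float); p=np.array(guard.cmd); n=max(1,int(np.ceil(np.linalg.norm(t-p)/step))); log=[]
    for i in range(1,n+1):
        c=p+(t-p)*i/n; move_l(c.tolist(),ori,v=v); f=F()-base; guard.cmd=c; log.append((c,f))
        if abs(f[axis])>lim: return True,log
    return False,log
E
python3 - <<'E'
from g import *
import cv2
p=read_position()
move_l([p[0],p[1],.15],[180,0,166],v=.1); dwell(.2); print("held",F(),read_grip_width())
move_l([.50,-.03,.177],[180,0,166],v=.25)
move_l([.59,.1337,.177],[180,0,180],v=.2); dwell(.3)
print(read_position(),read_tcp_rot(),F(),read_time())
for n in("side","top"): cv2.imwrite(f"pics/{n}1.png",grab_frame(n)[:,:,::-1])
a=cv2.imread("pics/side1.png")[180:290,215:345]; b=cv2.imread("pics/top1.png")[115:215,225:325]
cv2.imwrite("pics/pre.png",np.hstack([cv2.resize(a,None,fx=3.6,fy=3.6,interpolation=2),cv2.resize(b,(330,396),interpolation=2)]))
E
```

```text
held [ 0.3262138  -0.23599233 -2.90138767] 0.22384479607434504
[0.589863   0.13307351 0.17722951] [-1.79999190e+02  9.65646292e-03  1.79947368e+02] [-0.6357595   0.00511573 -3.24670208] 8.2333
```

View pics/pre.png

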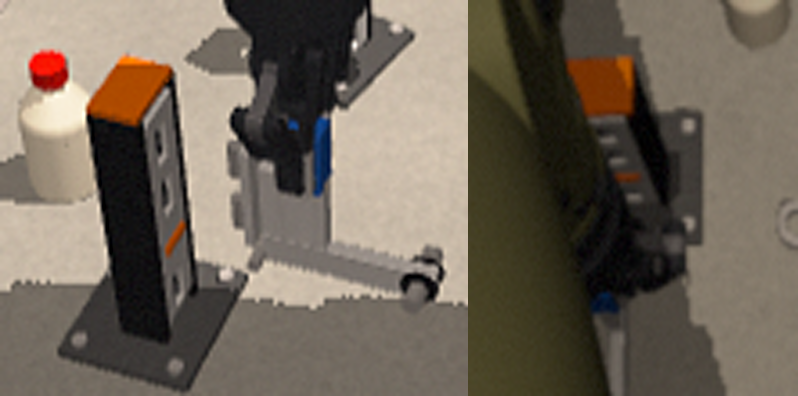

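The side view shows the arm held level in front of the upright, claws facing the slots. Now I'll feel forward.

Run:
```python
from g import *
O=[180,0,180]
guard.cmd=np.array([.59,.1341,.1768]); move_l([.618,.1341,.1768],O,v=.05); guard.cmd=np.array([.618,.1341,.1768]); dwell(.3)
base=F(8); print(base,read_position())
hit,log=guard([.651,.1341,.1768],.001,base,0,3,ori=O)
for c,f in log[-6:]: print(c.round(4),f.round(2))
print(hit,read_position(),read_torque(),read_time())
```

```text
[ 0.11041141 -0.16333991 -2.67997087] [0.61788424 0.13413264 0.17693118]
[0.6413 0.1341 0.1768] [ 0.16 -0.09 -0.35]
[0.6423 0.1341 0.1768] [-0.1  -0.1  -0.24]
[0.6432 0.1341 0.1768] [-0.22  0.32  0.03]
[0.6442 0.1341 0.1768] [-0.21  0.41 -0.11]
[0.6452 0.1341 0.1768] [-0.15  0.59  0.44]
[0.6461 0.1341 0.1768] [-4.73  0.    2.69]
True [0.64534788 0.13410169 0.17671014] [ 0.00430476  0.97345757 -0.03882202] 17.3833
```

Contact came at TCP x = 0.6453. That puts the face on the strip at 0.678, as measured, with the teeth 14 mm inside the slots on the first try. Now I'll press down gently, watching the force.

Run:
```python
from g import *
O=[180,0,180]
base=np.array([0.11,-.16,-2.68]); x=.6455
guard.cmd=np.array([x,.1341,.1768]); move_l(guard.cmd.tolist(),O,v=.03); print("eased",(F()-base).round(2))
log=[]
for zt,st,lim in((.1645,.001,16),(.1545,.0005,15)):
    hit,l=guard([x,.1341,zt],st,base,2,lim,v=.02,ori=O); log+=l
    if hit: break
for c,f in log: print(round(c[2],4),f.round(1),end="; ")
print("\n",hit,read_position(),read_tcp_rot(),read_torque(),read_grip_width(),read_time())
```

```text
eased [-3.74  0.1   1.61]
0.1759 [-4.2  0.3  2. ]; 0.1749 [-4.5  0.2  2.1]; 0.174 [-4.4 -0.2  2.2]; 0.173 [-5.2 -0.   3.1]; 0.1721 [-5.3 -0.7  3.6]; 0.1711 [-7.3 -0.5  7.6]; 0.1702 [-9.1 -0.7 12.5]; 0.1692 [-10.7  -0.7  17.1]; 
 True [0.64540689 0.13413949 0.17172973] [1.79978872e+02 7.75449757e-02 1.79997261e+02] [-0.28996487  2.24189466 -0.11213166] 0.22434053882353777 19.8583
```

The resistance at z≈0.172 is where the bar should meet the catch, about 5 mm down. Part of the 17 N is friction from my forward push, so I'll ease x back a little and go on in fine steps.

Run:
```python
from g import *
O=[180,0,180]
base=np.array([0.11,-.16,-2.68])
for x,z in((.6450,.1702),(.6445,.1702)):
    move_l([x,.1341,z],O,v=.03); print(x,(F()-base).round(1),read_position().round(4) if hasattr(read_position(),'round') else read_position())
guard.cmd=np.array([x,.1341,z]); log=[]
for i in range(1,9):
    c=[x,.1341,z-.0005*i]; move_l(c,O,v=.02); f=F()-base; p=read_position(); print(round(c[2],4),f.round(1),np.round(p,4))
    if f[2]>16.5: break
print(read_tcp_rot(),read_torque(),read_grip_width(),read_time())
```

```text
0.645 [-7.1  0.  10.8] [0.6454 0.1341 0.1719]
0.6445 [-5.3 -0.6 10.2] [0.6454 0.1341 0.1719]
0.1697 [-6.5 -1.  12.8] [0.6454 0.1341 0.1719]
0.1692 [-7.8 -0.3 14.8] [0.6453 0.1341 0.1718]
0.1687 [-8.8 -0.8 17.2] [0.6453 0.1342 0.1717]
[179.97722235   0.18936597 179.99647898] [-0.390382    1.92571957 -0.04936054] 0.22396980236381567 21.2333
```

The load comes from the bar, since the moment matches contact at the catch, but forward push is still jamming it. Pushing down deflects the arm forward as well. I'll take the push off in x while holding a mild downward load.

Run:
```python
from g import *
O=[180,0,180]
base=np.array([0.11,-.16,-2.68]); z=.1692
for x in(.6437,.643,.6424,.6418):
    move_l([x,.1341,z],O,v=.03); f=F()-base; print(x,z,f.round(1),np.round(read_position(),4))
    if f[0]>-1.5: break
for i in range(1,5):
    c=[x,.1341,z-.0005*i]; move_l(c,O,v=.02); f=F()-base; print(c,f.round(1),np.round(read_position(),4))
    if f[2]>16: break
print(read_tcp_rot(),read_torque(),read_time())
```

```text
0.6437 0.1692 [-5.7 -1.2 13.3] [0.6451 0.1341 0.1718]
0.643 0.1692 [-4.6 -0.7 11.9] [0.6448 0.1342 0.1716]
0.6424 0.1692 [-3.1  0.4  4.6] [0.6432 0.1342 0.1699]
0.6418 0.1692 [1.3 0.3 6.9] [0.643  0.1342 0.1698]
[0.6418, 0.1341, 0.1687] [0.6 0.1 9.2] [0.6429 0.1342 0.1696]
[0.6418, 0.1341, 0.1682] [-0.1  0.2 10. ] [0.6429 0.1343 0.1693]
[0.6418, 0.1341, 0.1677] [ 0.2 -0.1 10.2] [0.643  0.1342 0.1688]
[0.6418, 0.1341, 0.1672] [0.4 0.4 9.7] [0.643  0.1343 0.1683]
[ 1.79978588e+02  1.52937451e-01 -1.79999769e+02] [ 0.03998927 -0.20447061  0.0181074 ] 23.4333
```

It broke free and now moves down steadily at about 10 N. Continuing.

Run:
```python
from g import *
O=[180,0,180]
base=np.array([0.11,-.16,-2.68]); z=.1672; x=.6420
for i in range(40):
    z-=.0006; move_l([x,.1341,z],O,v=.02); f=F()-base; p=np.array(read_position()); print(round(z,4),f.round(1),p.round(4))
    if f[2]>14.5 or z<.153: break
print(read_tcp_rot(),read_torque(),read_grip_width(),read_time())
```

```text
0.1666 [-0.3  0.3  9. ] [0.643  0.1343 0.1675]
0.166 [0.5 0.2 8.8] [0.643  0.1342 0.1668]
0.1654 [1.  0.4 7.9] [0.6431 0.1342 0.1661]
0.1648 [1.9 0.1 7.2] [0.643  0.1342 0.1654]
0.1642 [2.2 0.6 7. ] [0.643  0.1343 0.1647]
0.1636 [3.9 0.2 7.4] [0.6429 0.1342 0.1641]
0.163 [5.  0.4 8. ] [0.6429 0.1342 0.1634]
0.1624 [5.1 0.5 6.9] [0.6429 0.1342 0.1628]
0.1618 [5.3 0.6 6.9] [0.643  0.1342 0.1621]
0.1612 [5.5 0.9 6.6] [0.6429 0.1342 0.1615]
0.1606 [5.8 1.1 4.7] [0.643  0.1341 0.1606]
0.16 [6.4 0.7 4.1] [0.6429 0.1341 0.1598]
0.1594 [6.8 0.6 4. ] [0.643  0.134  0.1592]
0.1588 [6.6 0.2 4. ] [0.643  0.134  0.1586]
0.1582 [5.7 0.1 4.7] [0.643  0.134  0.1582]
0.1576 [ 4.5 -0.1  7.8] [0.6429 0.134  0.1581]
0.157 [ 3.7  0.1 10.9] [0.643  0.134  0.1581]
0.1564 [ 1.8 -0.6 14.5] [0.643 0.134 0.158]
0.1558 [ 0.7 -0.8 17. ] [0.643  0.134  0.1579]
[1.79998704e+02 1.74471654e-01 1.79990899e+02] [-0.18593139 -0.60399535 -0.02191789] 0.23052151513930635 28.6583
```

It hit a hard stop at z≈0.158, about where home should be. Next I'll ease the load, seat the face forward, give a light upward tug to check the catch, and settle back down.

Run:
```python
from g import *
import cv2
O=[180,0,180]
base=np.array([0.11,-.16,-2.68])
def go(x,z):
    move_l([x,.1341,z],O,v=.03); f=F()-base; print(round(x,4),round(z,4),f.round(1),np.round(read_position(),4)); return f
go(.6425,.1572)
x=.6425
while x<.6462:
    x+=.0007; f=go(x,.1572)
    if f[0]<-3 : break
x-=.0004
z=.1578
while z<.1625:
    z+=.0007; f=go(x,z)
    if f[2]<-6: break
print("tug end"); go(x,.1578); go(x,.1570)
print(read_time()); cv2.imwrite("pics/s2.png",grab_frame("side")[:,:,::-1])
```

```text
0.6425 0.1572 [ 2.6 -0.3 12. ] [0.643  0.134  0.1581]
0.6432 0.1572 [ 0.  -0.5 13.7] [0.6431 0.134  0.1581]
0.6439 0.1572 [-2.2  0.1 15.5] [0.6432 0.134  0.1581]
0.6446 0.1572 [-4.4 -0.5 16.9] [0.6432 0.134  0.1581]
0.6442 0.1585 [-0.9  0.   9.3] [0.6432 0.134  0.1583]
0.6442 0.1592 [-0.   0.5  4.2] [0.6433 0.134  0.1584]
0.6442 0.1599 [ 0.1  0.1 -0.8] [0.6434 0.1339 0.1588]
0.6442 0.1606 [-0.4  0.  -0. ] [0.6438 0.1341 0.1604]
0.6442 0.1613 [-1.6  0.2 -0.1] [0.6437 0.1341 0.1611]
0.6442 0.162 [-1.9 -0.1 -2.3] [0.6436 0.1341 0.1616]
0.6442 0.1627 [-1.4  0.9 -6.2] [0.6436 0.134  0.162 ]
tug end
0.6442 0.1578 [-0.3  0.2  0.4] [0.6452 0.1342 0.1586]
0.6442 0.157 [-1.4 -0.3  7.3] [0.6452 0.1342 0.1583]
32.3
```

It is locked. The arm resisted at about 2.5 mm of lift while standing 1.7 mm off the strip, which is what the roller catching the bar should give. Coming back down it settled flush at x=0.6452. I'll do one light tug while flush, then press lightly, release and back off.

Run:
```python
from g import *
import cv2
O=[180,0,180]
base=np.array([0.11,-.16,-2.68])
def go(x,z):
    move_l([x,.1341,z],O,v=.03); f=F()-base; print(round(x,4),round(z,4),f.round(1),np.round(read_position(),4)); return f
go(.6448,.1580)
for z in(.1588,.1594,.1600,.1606):
    if go(.6449,z)[2]<-3: break
go(.6448,.1582); go(.6448,.1571); f=go(.6448,.1566)
if f[2]<11: go(.6448,.1561)
go(.6448,.1578)
gripper_to(0.6); print("open",read_grip_width(),F(),read_time())
p=read_position(); move_l([.6448,.1341,.30],O,v=.12)
move_l([.50,.1341,.33],O,v=.25); print(read_time(),F())
cv2.imwrite("pics/s3.png",grab_frame("side")[:,:,::-1]); w=grab_frame("wrist"); print(read_time())
a=cv2.resize(cv2.imread("pics/s3.png")[170:290,205:345],None,fx=3.3,fy=3.3,interpolation=2)
b=cv2.resize(w[200:360,240:420,::-1],(445,396),interpolation=2)
cv2.imwrite("pics/fin.png",np.hstack([a[:,:350],b]))
```

```text
0.6448 0.158 [-0.3  0.1  5.7] [0.6452 0.1342 0.1583]
0.6449 0.1588 [-0.6  0.4  2.2] [0.6447 0.134  0.1584]
0.6449 0.1594 [-0.5 -0.3 -0.6] [0.6445 0.134  0.1589]
0.6449 0.16 [-0.8  0.3 -0.6] [0.6447 0.134  0.1598]
0.6449 0.1606 [-1.2 -0.6 -1.3] [0.6445 0.1341 0.1603]
0.6448 0.1582 [-0.1 -0.2  0. ] [0.6453 0.1342 0.1585]
0.6448 0.1571 [-2.7 -0.3  8.8] [0.6453 0.1342 0.1583]
0.6448 0.1566 [-3.9 -0.3 11.1] [0.6452 0.1342 0.1582]
0.6448 0.1578 [-1.4 -0.1  6.6] [0.6452 0.1342 0.1583]
open 0.5992603068090158 [-0.2539212  -0.4135237  -0.16050412] 35.2583
37.3333 [ 0.25568997  0.00774954 -0.00858463]
37.4583
```

View pics/fin.png

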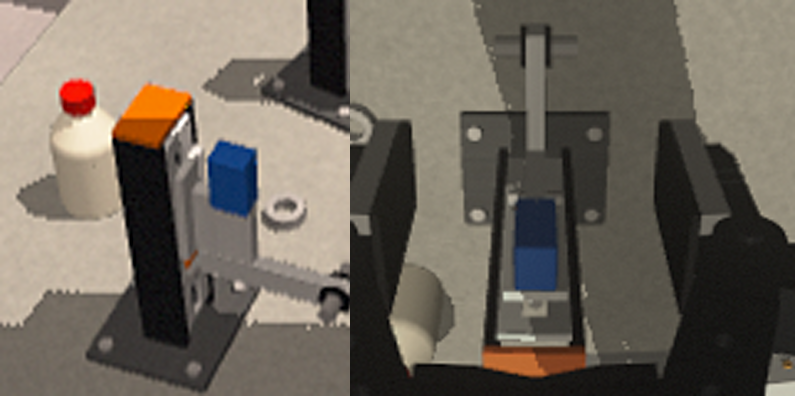

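The final pictures show the arm standing level and flush on the upright, with the grip at about (233,180), the orange catch showing out above the cross bar at about (190,260), and the gripper clear. I'm handing it in.

```bash
python3 -c "
from plant import *
print(job_done(),read_time())"
```

```text
the job is handed in; nothing more can be done
the job is handed in; nothing more can be done
```

The reel arm is hooked on the orange-capped upright, pressed down to its hard stop with the catch locked (it held against a 6 N upward tug), released, and handed in at about 37.5 s. The catch needed up to 17 N before I took my forward push off it, above the stated 8–15 N, and pressing at the hard stop peaked at 17 N.

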